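# Short spin of the sample tubes

### The job

Give the tubes in the tube spinner (the machine with the clear domed lid) a short spin: press its large round pulse button down and keep it down without a break for at least four seconds, then let go so that it springs back up. Do not press the small lid-latch button beside it, nor the button of the block heater, the other machine.

Things in the scene. Friction and masses are not known exactly. Their poses are not given: they have to be found in the camera images.
- pulse_top (a point): Centre of the top of the spinner's pulse button (moves with it): white disc 34 mm across in a 50 mm black collar, unpressed 91 mm above the table, 20 mm above the deck. z up, x level towards the lid, y level along the deck. Spinner: fixed white case 220 (x) x 170 x 70 mm; clear dome lid 128 mm across, axis 110 mm in +x and 32 mm in -y of this point, 41 mm higher than it.
- pulse (a joint): Travel of the pulse button in m: 0 up, 0.010 fully down; it counts as pressed beyond 0.005. Momentary: it starts to give at about 1.5 N, is fully down at about 5 N, and springs back up by itself when let go.
- latch (a joint): Travel of the small lid-latch button on the spinner's deck in m: 0 up, 0.004 fully down, springs back. White, 16 mm across, 72 mm in -y of the pulse button, its top 10 mm lower. Not to be pressed.
- heat (a joint): Travel of the block heater's button in m: 0 up, 0.010 fully down, springs back. Not to be pressed. The heater has the same white case, an aluminium block with blue-capped vials (to 153 mm) for the dome, and a 34 mm button at the same place on its deck. Either machine may be left or right, turned up to 20 degrees. Loose things near by are lower than the buttons.

How it is judged (in metres and radians):
On the way:
1. the pulse button is held down (more than half its travel) without a break for 4 s (value of joint pulse above 0.005 m), for 4 s.
At the end, for the whole second after the job is handed in: After the pulse button has been down for 4 s without a break, it is let go and back up (within 2 mm of its rest), and the latch and heater buttons are up too (within 2 mm) (value of joint each of pulse, latch, heat below 0.002 m); the robot touches nothing.
It fails at once if the small lid-latch button is pressed (more than 2.5 mm) (value of joint latch above 0.0025 m).
It fails at once if the block heater's button is pressed (more than 3 mm) (value of joint heat above 0.003 m).
It also fails if it takes over 32 s, if anything falls off the work surface, if the arm or the gripper's body presses on something with over 40 N, if the wrist force passes 120 N, or if a joint passes its speed limit or range.

### The arm

A 7-joint arm with a two-finger parallel gripper is mounted at the origin on the work surface. World frame = base frame: x ahead of the robot, y to its left, z up, the work surface at z = 0. Lengths are in mm, angles in rad, forces in N, time in s.
With the tool pointing down it reaches from about 400 to 900 mm from the base axis. Payload 5.5 kg.
Tool frame: the origin (TCP) lies midway between the tips of the shut fingers; the grasp point (between the pads) lies ctrl.grip_point_offset behind it (ctrl.grip_point_offset is the distance from the TCP to the grasp point, in mm); z points along the fingers, y is the direction in which the jaws open and shut (so a half turn about z gives the same grasp; the last joint's range is limited). The gripper opens to 92 mm and grips with 3 to 60 N. Pads are 19 mm wide; open, the fingers measure 130 mm over their backs; the gripper's body (75 mm by 190 mm) begins 47 mm behind the grasp point.
Start: joints at [-0.99, 0.501, -0.427, 1.55, 0.221, 1.138, -0.21], TCP at [203.072, 617.464, 226.729] pointing down, gripper open.
Joint ranges: [-2.88, 2.88], [-0.31, 2.03], [-1.54, 1.56], [0.2, 2.42], [-1.41, 4.55], [0.19, 2.02], [-2.57, 2.57]. Speed limits (rad/s): [2.57, 2.57, 3.14, 3.14, 3.14, 3.14, 3.14].

### API

Orientations are given as a unit quaternion [x, y, z, w].
In Python, from workcell import ctrl gives the robot as it stands.
- The arm moves only by the tool move_arm, never from a script. Its argument "rows" is a list of rows, each an object of numbers: "grip": the opening, from -1 (shut) to 1 (fully open); "x", "y", "z": the shift along the tool's x, y, z as a fraction of full scale; "twist": the turn about the tool's z as a fraction of full scale. In form: [{"grip": .., "x": .., "y": .., "z": .., "twist": ..}, ...]. A call has 1 to 8 rows; each row is the pose to reach, as a shift and turn from the pose measured when the call began, along the tool's axes at that moment; what a row does not reach only later rows make up. Full scale, the value 1, is 250 mm for a shift and 60 degrees for a turn. A row lasts 1/10 s, in which the tool goes at most 50 mm and 8.59 degrees, less where a joint would pass 70% of its speed; a pose out of reach is approached as far as the arm can. A call with a number of a shift or a turn outside -1 to 1 is refused whole. A call with a gripper value outside its range is refused whole. The fingers move at their own pace and stop on an object; the grip force is fixed at half the most. Time passes only in rows, so rows that repeat a pose let the fingers close. It gives the time, the measured TCP pose, the force and the opening at its end, in the units of the state.
- ctrl.observe(): the state, without advancing time (a new reading comes with each control period).
- ctrl.camera(name): name is "scene" or "top" or "wrist"; returns the picture (400x640x3 uint8, blue, green, red); there is no depth.
- ctrl.camera_params(name): a dict with "K" (3x3 intrinsics, pixels), "cam_to_world" (4x4, takes a point from camera to world coordinates); the wrist camera has in their place "hand_eye" (4x4, takes a point from camera to tool coordinates, whose origin is the TCP and whose axes are the flange's). Camera axes: x right, y down, z forward; pixel columns grow to the right and rows downward; lengths in mm; the calibration is good to about 2 mm. The wrist camera is an equidistant fisheye: a pixel r from the principal point sees the ray r / f radians off the axis. A picture is of the moment at which its call begins: read the wrist's pose just before it. camera_params takes no time and is no camera call.
- ctrl.job_done(): hands the job in, once; it reports no verdict.
The state is a dict: "time_s": time; "joint_pos": joint angles; "qvel": joint speeds; "joint_torque": joint torques, N m; "tcp_pos": TCP position; "ee_rot": TCP orientation; "ft_force": force on the tool from outside, world axes, zero at the start; "ft_torque": the same for the moment, N m; "finger_gap": finger opening in mm.
Only numpy, scipy, OpenCV 4.12 (cv2) and the standard library are available. Lean on these libraries where they do the work, as an engineer would, in place of code of your own. Each camera call takes 0.05 s, during which the arm holds its last target.

## Working session

There is one attempt and no reset: what is moved stays moved. The work goes in short steps, Python scripts to look and compute and a tool call to move; the robot and the scene stay as the last step left them, time stands still between calls to the robot, and variables do not carry over. Pictures are saved under pics/ and viewed, and the job is handed in when it is done.

Besides the shell and the picture viewer there is one more tool, called after "Call:" as a command line: name --argument value ..., lists and objects as JSON in quotes. move_arm: Moves the arm, as the interface text tells. Shift numbers are shares of 250 mm and turn numbers shares of 60 degrees, none past 1 either way. Its arguments: {"type":"object","properties":{"rows":{"type":"array"}},"required":["rows"]}

```bash
ls; mkdir -p pics; python3 - <<'E'
from workcell import ctrl
import cv2,numpy as np
s=ctrl.observe();print({k:np.round(v,3).tolist() for k,v in s.items()})
for n in("scene","top"):
    p=ctrl.camera_params(n);print(n,np.round(p["K"],2).tolist(),np.round(p["cam_to_world"],3).tolist())
    cv2.imwrite(f"pics/{n}1.png",ctrl.camera(n))
E
```

```text
pics
{'time_s': 0.0, 'joint_pos': [-0.99, 0.502, -0.427, 1.551, 0.221, 1.138, -0.21], 'qvel': [0.001, 0.001, 0.001, -0.0, -0.002, -0.001, 0.002], 'joint_torque': [-0.001, -56.659, -5.816, -27.911, -0.068, 0.031, 0.0], 'tcp_pos': [202.924, 616.763, 225.671], 'ee_rot': [0.158, 0.987, -0.001, -0.0], 'ft_force': [-0.273, -0.297, 0.255], 'ft_torque': [-0.015, 0.016, 0.018], 'finger_gap': 91.995}
scene [[443.62, 0.0, 319.27], [0.0, 443.62, 213.4], [0.0, 0.0, 1.0]] [[-0.552, 0.45, -0.702, 1107.316], [0.834, 0.28, -0.476, 393.052], [-0.018, -0.848, -0.529, 541.935], [0.0, 0.0, 0.0, 1.0]]
top [[364.43, 0.0, 315.56], [0.0, 364.43, 199.7], [0.0, 0.0, 1.0]] [[0.003, -0.986, 0.166, 410.712], [-0.999, -0.012, -0.053, 6.542], [0.055, -0.165, -0.985, 740.227], [0.0, 0.0, 0.0, 1.0]]
```

View pics/scene1.png

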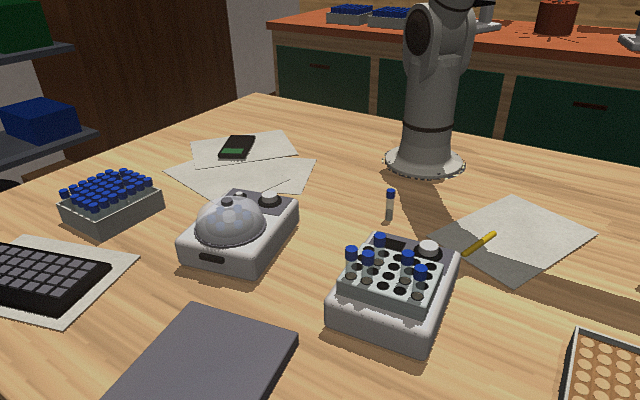

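View pics/top1.png

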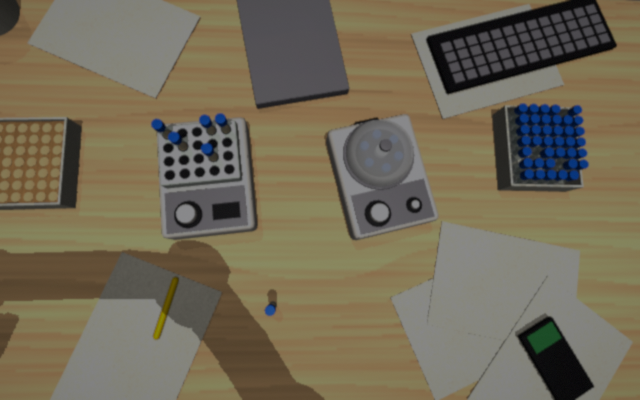

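The scene and top views both show two machines. The domed spinner has its pulse button at about (378,213) in the top view and (270,198) in the scene view, with the latch at (414,205). The heater's button is at (187,214) in the top view.

```bash
cat > h.py <<'E'
from workcell import ctrl
import cv2,numpy as np
def ray(n,u,v,z):
    p=ctrl.camera_params(n);T=np.array(p["cam_to_world"]);d=T[:3,:3]@np.linalg.inv(p["K"])@[u,v,1]
    return T[:3,3]+d*(z-T[2,3])/d[2]
def proj(n,P):
    p=ctrl.camera_params(n);T=np.array(p["cam_to_world"]);c=T[:3,:3].T@(np.array(P)-T[:3,3]);q=np.array(p["K"])@c;return q[:2]/q[2]
E
python3 - <<'E'
from h import *
im=cv2.imread("pics/top1.png")
a=im[180:250,330:445];a=cv2.resize(a,None,fx=6,fy=6,interpolation=cv2.INTER_CUBIC);cv2.imwrite("pics/topcrop.png",a)
b=cv2.imread("pics/scene1.png")[170:230,220:310];cv2.imwrite("pics/scenecrop.png",cv2.resize(b,None,fx=8,fy=8,interpolation=cv2.INTER_CUBIC))
def blob(im,x0,x1,y0,y1,t):
    g=im[y0:y1,x0:x1].min(2);n,l,s,c=cv2.connectedComponentsWithStats((g>t).astype(np.uint8))
    return [(s[i][:5].tolist(),(c[i]+[x0,y0]).round(1).tolist()) for i in range(1,n) if s[i][4]>15]
for t in(120,150,180):print(t,blob(im,355,430,193,228,t))
for n,u,v,z in(("top",378,213,91),("scene",270,198,91),("top",414,205,81),("top",187,214,91)):print(n,ray(n,u,v,z).round(1))
E
```

```text
120 [([58, 8, 6, 6, 29], [415.3, 203.6]), ([17, 11, 16, 17, 208], [379.5, 212.1]), ([0, 23, 4, 12, 26], [355.8, 223.1]), ([36, 26, 39, 9, 59], [410.1, 223.4])]
150 []
180 []
top [ 496.8 -142.1   91. ]
scene [ 512.7 -130.9   91. ]
top [ 513.9 -212.5   81. ]
top [491.5 198.4  91. ]
```

View pics/topcrop.png

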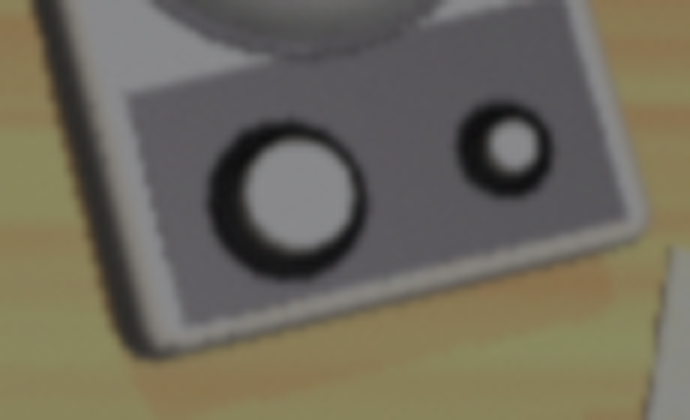

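View pics/scenecrop.png

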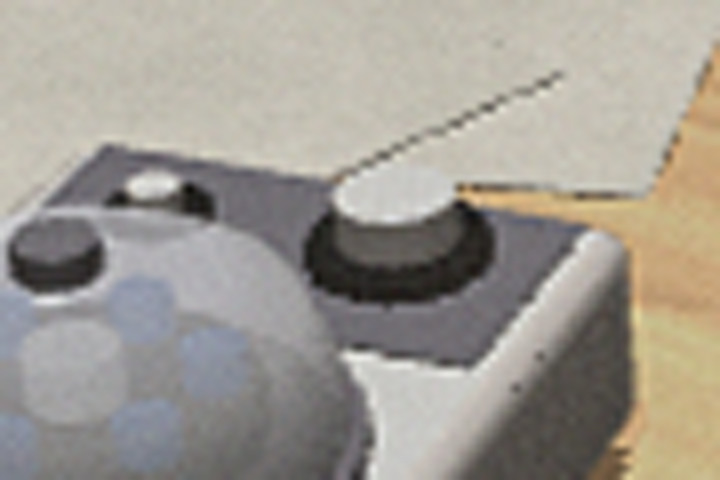

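The crops show the white button top at about (379.5,212.1) in the top view and (269.2,193.9) in the scene view. The latch is well clear, at (415.3,203.6) in the top view.

```bash
python3 - <<'E'
from h import *
a=ray("top",379.5,212.1,91);b=ray("scene",269.2,193.9,91);l=ray("top",415.3,203.6,81)
print(a.round(1),b.round(1),l.round(1),np.linalg.norm((a-l)[:2]))
m=(a+b)/2
d=(l-a)[:2]/np.linalg.norm((l-a)[:2]);ydir=-d;xd=np.array([ydir[1],-ydir[0]]);print("xdir",xd,"lid axis",a[:2]+110*xd-32*ydir,proj("top",[*(a[:2]+110*xd-32*ydir),132]))
from scipy.spatial.transform import Rotation as R
s=ctrl.observe();Rm=R.from_quat(s["ee_rot"]).as_matrix();print(Rm.round(4),s["tcp_pos"],s["time_s"], ctrl.grip_point_offset)
print("shift tool",Rm.T@(np.array([m[0],m[1],200])-s["tcp_pos"])/250)
print("tool y vs ydir deg",np.degrees(np.arctan2(Rm[1,1],Rm[0,1])),np.degrees(np.arctan2(*ydir[::-1])))
E
```

```text
[ 498.5 -144.9   91. ] [ 500.2 -143.    91. ] [ 516.5 -215.1   81. ] 72.42858962699457
xdir [0.96853729 0.24886849] lid axis [ 613.02611531 -148.541866  ] [385.15910691 144.45558469]
[[-9.499e-01  3.125e-01 -6.000e-04]
 [ 3.125e-01  9.499e-01 -1.600e-03]
 [ 0.000e+00 -1.700e-03 -1.000e+00]] [202.96929012 616.87452876 225.79244027] 0.1 18.8
shift tool [-2.07714914 -2.5204377   0.10726683]
tool y vs ydir deg 71.79250668199141 104.41056528609501
```

The two views agree to about 2.5 mm. The latch comes out 72.4 mm from the pulse button, against 72 given, and the predicted lid knob lands on its pixel. I'll travel out high with the fingers shut and turned in line with the deck.

Call:
move_arm --rows '[{"grip":-1,"x":-0.8,"y":-0.5,"z":0,"twist":-0.54},{"grip":-1,"x":-0.8,"y":-0.5,"z":0,"twist":-0.54},{"grip":-1,"x":-0.8,"y":-0.5,"z":0,"twist":-0.54},{"grip":-1,"x":-0.8,"y":-0.5,"z":0,"twist":-0.54},{"grip":-1,"x":-0.8,"y":-0.5,"z":0,"twist":-0.54},{"grip":-1,"x":-0.8,"y":-0.5,"z":0,"twist":-0.54},{"grip":-1,"x":-0.8,"y":-0.5,"z":0,"twist":-0.54}]'

```text
time_s: 0.8
tcp_pos: [354.7, 434.6, 225.7]
ee_rot: [-0.122, 0.993, -0.001, -0.001]
ft_force: [-0.8, 0.2, 0.0]
finger_gap: 40.5
```

```bash
cat > st.py <<'E'
from h import *
from scipy.spatial.transform import Rotation as R
s=ctrl.observe();Rm=R.from_quat(s["ee_rot"]).as_matrix();t=np.array([499.3,-144,150])
print(s["time_s"],s["tcp_pos"].round(1) if hasattr(s["tcp_pos"],'round') else s["tcp_pos"],s["finger_gap"],np.round(s["joint_pos"],2),np.round(s["ft_force"],2))
print(Rm.round(3));print("to target fr",(Rm.T@(t-s["tcp_pos"])/250).round(3),"yaw",np.degrees(np.arctan2(Rm[1,1],Rm[0,1])))
E
python3 st.py
```

```text
0.8 [354.7 434.6 225.7] 40.54713095626357 [-0.53  0.35 -0.51  1.78  0.19  1.06  0.71] [-0.82  0.17  0.01]
[[-0.97  -0.242 -0.001]
 [-0.242  0.97  -0.002]
 [ 0.001 -0.002 -1.   ]]
to target fr [-2.000e-03 -2.385e+00  3.070e-01] yaw 104.00707986356738
```

Call:
move_arm --rows '[{"grip":-1,"x":0,"y":-1,"z":0,"twist":0},{"grip":-1,"x":0,"y":-1,"z":0,"twist":0},{"grip":-1,"x":0,"y":-1,"z":0,"twist":0},{"grip":-1,"x":0,"y":-1,"z":0,"twist":0},{"grip":-1,"x":0,"y":-1,"z":0,"twist":0},{"grip":-1,"x":0,"y":-1,"z":0,"twist":0}]'

```text
time_s: 1.4
tcp_pos: [416.2, 186.6, 225.9]
ee_rot: [-0.119, 0.993, -0.002, -0.001]
ft_force: [-0.6, 0.3, -0.5]
finger_gap: 0.7
```

Call:
move_arm --rows '[{"grip":-1,"x":0,"y":-1,"z":0,"twist":0},{"grip":-1,"x":0,"y":-1,"z":0,"twist":0},{"grip":-1,"x":0,"y":-1,"z":0,"twist":0},{"grip":-1,"x":0,"y":-1,"z":0,"twist":0},{"grip":-1,"x":0,"y":-1,"z":0,"twist":0},{"grip":-1,"x":0,"y":-1,"z":0,"twist":0}]'

```text
time_s: 2.0
tcp_pos: [476.3, -61.1, 227.1]
ee_rot: [-0.116, 0.993, -0.004, -0.001]
ft_force: [-0.8, 1.1, 0.4]
finger_gap: 0.4
```

```bash
python3 st.py
```

```text
2.0 [476.3 -61.1 227.1] 0.44055850798993346 [ 0.22  0.17 -0.17  1.97  0.04  1.    1.83] [-0.8   1.05  0.43]
[[-0.973 -0.23  -0.   ]
 [-0.23   0.973 -0.007]
 [ 0.002 -0.007 -1.   ]]
to target fr [-0.014 -0.342  0.311] yaw 103.2754332681133
```

Call:
move_arm --rows '[{"grip":-1,"x":-0.014,"y":-0.342,"z":0,"twist":0},{"grip":-1,"x":-0.014,"y":-0.342,"z":0,"twist":0},{"grip":-1,"x":-0.014,"y":-0.342,"z":0.15,"twist":0},{"grip":-1,"x":-0.014,"y":-0.342,"z":0.31,"twist":0},{"grip":-1,"x":-0.014,"y":-0.342,"z":0.31,"twist":0},{"grip":-1,"x":-0.014,"y":-0.342,"z":0.31,"twist":0}]'

```text
time_s: 2.6
tcp_pos: [499.6, -141.8, 150.0]
ee_rot: [-0.117, 0.993, -0.003, -0.001]
ft_force: [1.4, 0.3, 0.8]
finger_gap: 0.2
```

```bash
python3 st.py; python3 - <<'E'
from h import *
for n in("scene","top","wrist"):cv2.imwrite(f"pics/{n}2.png",ctrl.camera(n))
a=cv2.imread("pics/scene2.png")[100:260,160:360];b=cv2.imread("pics/top2.png")[140:300,300:500]
cv2.imwrite("pics/c2.png",np.hstack([cv2.resize(i,(400,320)) for i in(a,b)]))
E
```

```text
2.6 [ 499.6 -141.8  150. ] 0.227784343345119 [ 0.31  0.34 -0.11  1.96  0.06  0.85  1.98] [1.41 0.29 0.82]
[[-0.973 -0.233 -0.002]
 [-0.233  0.973 -0.006]
 [ 0.003 -0.005 -1.   ]]
to target fr [ 0.003 -0.008  0.   ] yaw 103.44997282341178
```

View pics/c2.png

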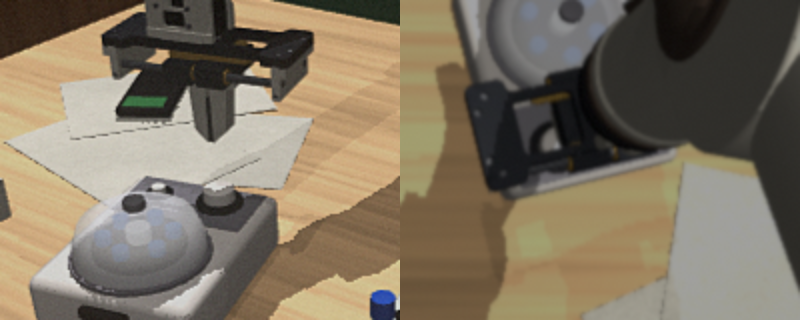

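View pics/wrist2.png

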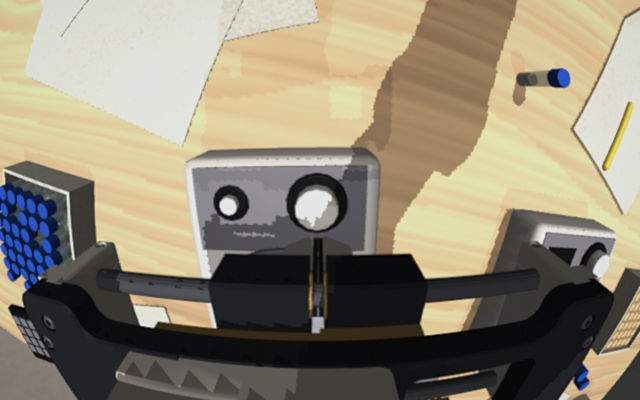

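In the crops the shut fingers hang just above the pulse button. The wrist view shows the button at about (317,206), with the latch at (231,205). I'll cross-check the button's position with the fisheye.

```bash
python3 - <<'E'
from h import *
from scipy.spatial.transform import Rotation as R
p=ctrl.camera_params("wrist");K=np.array(p["K"]);H=np.array(p["hand_eye"])
s=ctrl.observe();Rm=R.from_quat(s["ee_rot"]).as_matrix()
def w(u,v,z):
    x,y=(u-K[0,2])/K[0,0],(v-K[1,2])/K[1,1];th=np.hypot(x,y)
    d=np.array([x/th*np.sin(th),y/th*np.sin(th),np.cos(th)]);d=Rm@H[:3,:3]@d;o=s["tcp_pos"]+Rm@H[:3,3]
    return o+d*(z-o[2])/d[2]
print(w(317,206,91).round(1),w(231,205,81).round(1),s["tcp_pos"],s["time_s"],s["ft_force"])
E
```

```text
[ 494.5 -146.    91. ] [ 513.4 -212.7   81. ] [ 501.30531807 -143.31854914  152.27876248] 2.75 [ 0.03888045  0.03585715 -0.57124472]
```

Call:
move_arm --rows '[{"grip":-1,"x":0.004,"y":-0.006,"z":0.1,"twist":0},{"grip":-1,"x":0.004,"y":-0.006,"z":0.2,"twist":0},{"grip":-1,"x":0.004,"y":-0.006,"z":0.2,"twist":0},{"grip":-1,"x":0.004,"y":-0.006,"z":0.2,"twist":0}]'

```text
time_s: 3.15
tcp_pos: [501.6, -145.3, 103.6]
ee_rot: [-0.117, 0.993, -0.004, 0.002]
ft_force: [-0.4, 0.6, 0.9]
finger_gap: 0.5
```

```bash
python3 st.py;python3 - <<'E'
from h import *
for n in("scene","wrist"):cv2.imwrite(f"pics/{n}3.png",ctrl.camera(n))
a=cv2.imread("pics/scene3.png")[130:230,200:325];b=cv2.imread("pics/wrist3.png")[150:350,200:450]
cv2.imwrite("pics/c3.png",np.hstack([cv2.resize(i,(400,320)) for i in(a,b)]))
E
python3 st.py
```

```text
3.15 [ 501.6 -145.3  103.6] 0.4894430126212 [ 0.31  0.41 -0.11  1.99  0.07  0.75  1.97] [-0.43  0.61  0.91]
[[-0.973 -0.232  0.005]
 [-0.232  0.973 -0.008]
 [-0.003 -0.009 -1.   ]]
to target fr [ 0.007  0.005 -0.186] yaw 103.38911617241351
3.25 [ 502.3 -145.6  104.2] 0.29478463587118975 [ 0.31  0.4  -0.11  1.99  0.07  0.75  1.97] [ 0.49 -0.54  1.  ]
[[-0.973 -0.231  0.006]
 [-0.231  0.973 -0.009]
 [-0.004 -0.01  -1.   ]]
to target fr [ 0.009  0.007 -0.183] yaw 103.37714672187822
```

View pics/c3.png

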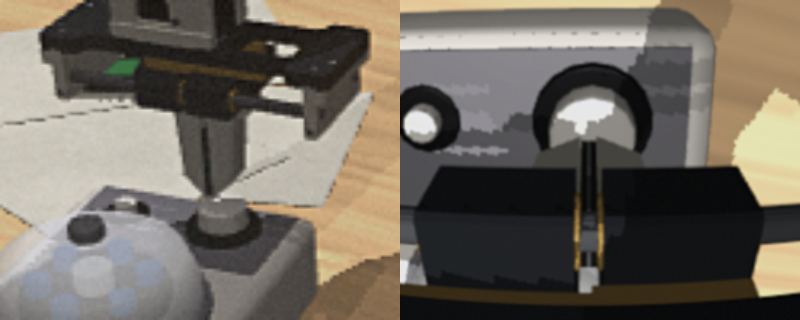

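```bash
python3 - <<'E'
from h import *
b=cv2.imread("pics/scene3.png")[170:225,235:305];b=cv2.resize(b,None,fx=10,fy=10,interpolation=cv2.INTER_CUBIC)
for P,c in(([502,-145.4,104],(0,0,255)),([499.3,-144,91],(0,255,0)),([494.5,-146,91],(255,0,0))):
    u=proj("scene",P);print(u);q=((u-[235,170]+.5)*10).astype(int);cv2.circle(b,tuple(int(i) for i in q),4,c,-1)
cv2.imwrite("pics/c4.png",b)
E
```

```text
[267.26290491 188.46789742]
[269.11182634 193.60054315]
[269.8164279  192.39036401]
```

View pics/c4.png

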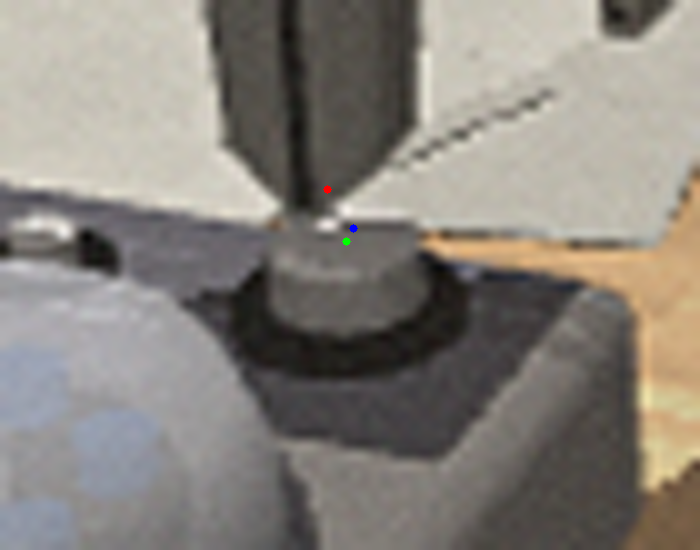

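The tip sits slightly to the +x, -y side of the button centre, so I'll nudge it over and descend until it just touches.

Call:
move_arm --rows '[{"grip":-1,"x":0.016,"y":0.01,"z":0.0,"twist":0},{"grip":-1,"x":0.016,"y":0.01,"z":0.028,"twist":0},{"grip":-1,"x":0.016,"y":0.01,"z":0.052,"twist":0},{"grip":-1,"x":0.016,"y":0.01,"z":0.052,"twist":0},{"grip":-1,"x":0.016,"y":0.01,"z":0.052,"twist":0}]'

```text
time_s: 3.75
tcp_pos: [497.7, -144.1, 90.9]
ee_rot: [-0.116, 0.993, -0.004, 0.002]
ft_force: [-0.7, 0.1, 2.0]
finger_gap: 0.6
```

```bash
python3 st.py
```

```text
3.75 [ 497.7 -144.1   90.9] 0.6300548787090079 [ 0.31  0.42 -0.1   2.    0.08  0.72  1.96] [-0.7   0.14  2.03]
[[-0.973 -0.231  0.006]
 [-0.231  0.973 -0.008]
 [-0.003 -0.009 -1.   ]]
to target fr [-0.007 -0.003 -0.236] yaw 103.37673072567556
```

Contact starts at about the expected height. Next I press 8.5 mm.

Call:
move_arm --rows '[{"grip":-1,"x":0,"y":0,"z":0.016,"twist":0},{"grip":-1,"x":0,"y":0,"z":0.034,"twist":0},{"grip":-1,"x":0,"y":0,"z":0.034,"twist":0},{"grip":-1,"x":0,"y":0,"z":0.034,"twist":0}]'

```text
time_s: 4.15
tcp_pos: [497.9, -144.2, 82.5]
ee_rot: [-0.117, 0.993, -0.005, 0.002]
ft_force: [-1.0, 0.8, 4.8]
finger_gap: 0.2
```

```bash
python3 st.py
```

```text
4.15 [ 497.9 -144.2   82.5] 0.2276704974889514 [ 0.31  0.43 -0.1   2.01  0.08  0.7   1.96] [-1.03  0.84  4.8 ]
[[-0.973 -0.231  0.006]
 [-0.231  0.973 -0.008]
 [-0.004 -0.01  -1.   ]]
to target fr [-0.007 -0.003 -0.27 ] yaw 103.38184518463807
```

Force is 4.8 N, which is close to fully down. I'll hold there and take a picture to confirm.

```bash
python3 - <<'E'
from h import *
b=ctrl.camera("scene")[170:225,235:305];cv2.imwrite("pics/c5.png",cv2.resize(b,None,fx=10,fy=10,interpolation=cv2.INTER_CUBIC))
s=ctrl.observe();print(s["time_s"],s["tcp_pos"],s["ft_force"])
E
```

```text
4.2 [ 497.92535818 -144.19271848   82.5477522 ] [-0.95149683  0.81682713  4.65449875]
```

View pics/c5.png

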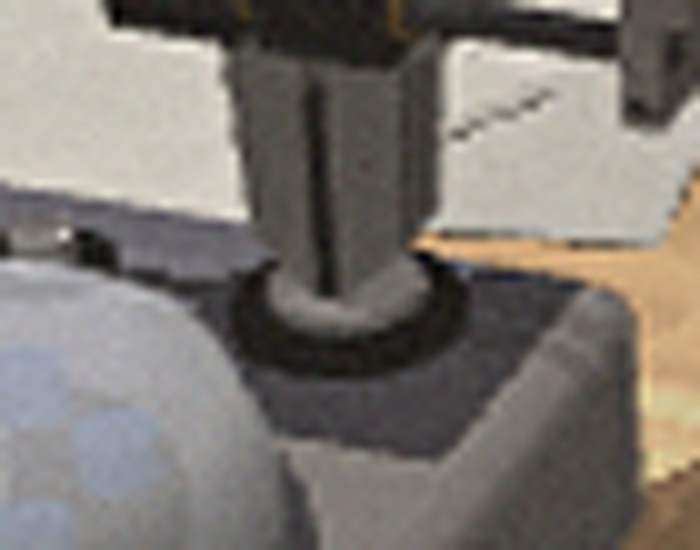

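Call:
move_arm --rows '[{"grip":-1,"x":0,"y":0,"z":0.002,"twist":0},{"grip":-1,"x":0,"y":0,"z":0.002,"twist":0},{"grip":-1,"x":0,"y":0,"z":0.002,"twist":0},{"grip":-1,"x":0,"y":0,"z":0.002,"twist":0},{"grip":-1,"x":0,"y":0,"z":0.002,"twist":0},{"grip":-1,"x":0,"y":0,"z":0.002,"twist":0},{"grip":-1,"x":0,"y":0,"z":0.002,"twist":0},{"grip":-1,"x":0,"y":0,"z":0.002,"twist":0}]'

```text
time_s: 5.0
tcp_pos: [497.9, -144.2, 82.1]
ee_rot: [-0.116, 0.993, -0.005, 0.002]
ft_force: [-1.0, 1.3, 4.2]
finger_gap: 0.4
```

The picture shows the button pushed nearly flush with its collar, the tip centred on it at about crop (330,295), and the latch untouched. I'll keep holding, correcting slightly as I go.

Call:
move_arm --rows '[{"grip":-1,"x":0,"y":0,"z":0.001,"twist":0},{"grip":-1,"x":0,"y":0,"z":0.001,"twist":0},{"grip":-1,"x":0,"y":0,"z":0.001,"twist":0},{"grip":-1,"x":0,"y":0,"z":0.001,"twist":0},{"grip":-1,"x":0,"y":0,"z":0.001,"twist":0},{"grip":-1,"x":0,"y":0,"z":0.001,"twist":0},{"grip":-1,"x":0,"y":0,"z":0.001,"twist":0},{"grip":-1,"x":0,"y":0,"z":0.001,"twist":0}]'

```text
time_s: 5.8
tcp_pos: [497.9, -144.2, 81.8]
ee_rot: [-0.117, 0.993, -0.005, 0.002]
ft_force: [-0.2, -0.2, 5.8]
finger_gap: 0.5
```

Call:
move_arm --rows '[{"grip":-1,"x":0,"y":0,"z":0.001,"twist":0},{"grip":-1,"x":0,"y":0,"z":0.001,"twist":0},{"grip":-1,"x":0,"y":0,"z":0.001,"twist":0},{"grip":-1,"x":0,"y":0,"z":0.001,"twist":0},{"grip":-1,"x":0,"y":0,"z":0.001,"twist":0},{"grip":-1,"x":0,"y":0,"z":0.001,"twist":0},{"grip":-1,"x":0,"y":0,"z":0.001,"twist":0},{"grip":-1,"x":0,"y":0,"z":0.001,"twist":0}]'

```text
time_s: 6.6
tcp_pos: [497.9, -144.2, 81.5]
ee_rot: [-0.117, 0.993, -0.005, 0.002]
ft_force: [-1.8, 0.8, 4.4]
finger_gap: 0.2
```

Call:
move_arm --rows '[{"grip":-1,"x":0,"y":0,"z":0,"twist":0},{"grip":-1,"x":0,"y":0,"z":0,"twist":0},{"grip":-1,"x":0,"y":0,"z":0,"twist":0},{"grip":-1,"x":0,"y":0,"z":0,"twist":0},{"grip":-1,"x":0,"y":0,"z":0,"twist":0},{"grip":-1,"x":0,"y":0,"z":0,"twist":0},{"grip":-1,"x":0,"y":0,"z":0,"twist":0},{"grip":-1,"x":0,"y":0,"z":0,"twist":0}]'

```text
time_s: 7.4
tcp_pos: [497.9, -144.2, 81.5]
ee_rot: [-0.117, 0.993, -0.005, 0.002]
ft_force: [-1.0, -1.1, 5.2]
finger_gap: 0.4
```

Call:
move_arm --rows '[{"grip":-1,"x":0,"y":0,"z":0,"twist":0},{"grip":-1,"x":0,"y":0,"z":0,"twist":0},{"grip":-1,"x":0,"y":0,"z":0,"twist":0},{"grip":-1,"x":0,"y":0,"z":0,"twist":0},{"grip":-1,"x":0,"y":0,"z":0,"twist":0},{"grip":-1,"x":0,"y":0,"z":0,"twist":0},{"grip":-1,"x":0,"y":0,"z":0,"twist":0},{"grip":-1,"x":0,"y":0,"z":0,"twist":0}]'

```text
time_s: 8.2
tcp_pos: [497.9, -144.2, 81.5]
ee_rot: [-0.117, 0.993, -0.005, 0.002]
ft_force: [-1.7, 0.7, 4.8]
finger_gap: 0.3
```

Call:
move_arm --rows '[{"grip":-1,"x":0,"y":0,"z":0,"twist":0},{"grip":-1,"x":0,"y":0,"z":0,"twist":0},{"grip":-1,"x":0,"y":0,"z":0,"twist":0},{"grip":-1,"x":0,"y":0,"z":0,"twist":0},{"grip":-1,"x":0,"y":0,"z":0,"twist":0},{"grip":-1,"x":0,"y":0,"z":0,"twist":0},{"grip":-1,"x":0,"y":0,"z":0,"twist":0},{"grip":-1,"x":0,"y":0,"z":0,"twist":0}]'

```text
time_s: 9.0
tcp_pos: [497.9, -144.2, 81.5]
ee_rot: [-0.117, 0.993, -0.004, 0.002]
ft_force: [-1.3, 0.4, 4.9]
finger_gap: 0.3
```

Call:
move_arm --rows '[{"grip":-1,"x":0,"y":0,"z":0,"twist":0},{"grip":-1,"x":0,"y":0,"z":0,"twist":0},{"grip":-1,"x":0,"y":0,"z":0,"twist":0},{"grip":-1,"x":0,"y":0,"z":0,"twist":0},{"grip":-1,"x":0,"y":0,"z":0,"twist":0},{"grip":-1,"x":0,"y":0,"z":0,"twist":0}]'

```text
time_s: 9.6
tcp_pos: [497.9, -144.2, 81.5]
ee_rot: [-0.117, 0.993, -0.005, 0.002]
ft_force: [-0.8, 0.5, 4.9]
finger_gap: 0.2
```

It has been held from about t=4.1 to 9.6 s, more than 5 s, at a steady force. Now I lift straight up.

Call:
move_arm --rows '[{"grip":-1,"x":0,"y":0,"z":-0.08,"twist":0},{"grip":-1,"x":0,"y":0,"z":-0.2,"twist":0},{"grip":-1,"x":0,"y":0,"z":-0.4,"twist":0},{"grip":-1,"x":0,"y":0,"z":-0.4,"twist":0},{"grip":-1,"x":0,"y":0,"z":-0.4,"twist":0},{"grip":-1,"x":0,"y":0,"z":-0.4,"twist":0},{"grip":-1,"x":0,"y":0,"z":-0.4,"twist":0}]'

```text
time_s: 10.3
tcp_pos: [496.1, -143.1, 179.9]
ee_rot: [-0.117, 0.993, -0.004, 0.001]
ft_force: [0.2, 0.2, -0.3]
finger_gap: 0.4
```

```bash
python3 st.py; python3 - <<'E'
from h import *
b=ctrl.camera("scene")[130:290,200:440];cv2.imwrite("pics/c6.png",cv2.resize(b,None,fx=3,fy=3,interpolation=cv2.INTER_CUBIC))
E
```

```text
10.3 [ 496.1 -143.1  179.9] 0.38854644525156906 [ 0.32  0.29 -0.12  1.94  0.05  0.91  1.99] [ 0.22  0.15 -0.26]
[[-0.973 -0.231  0.003]
 [-0.231  0.973 -0.008]
 [-0.001 -0.008 -1.   ]]
to target fr [-0.012 -0.005  0.12 ] yaw 103.38051274306197
```

View pics/c6.png

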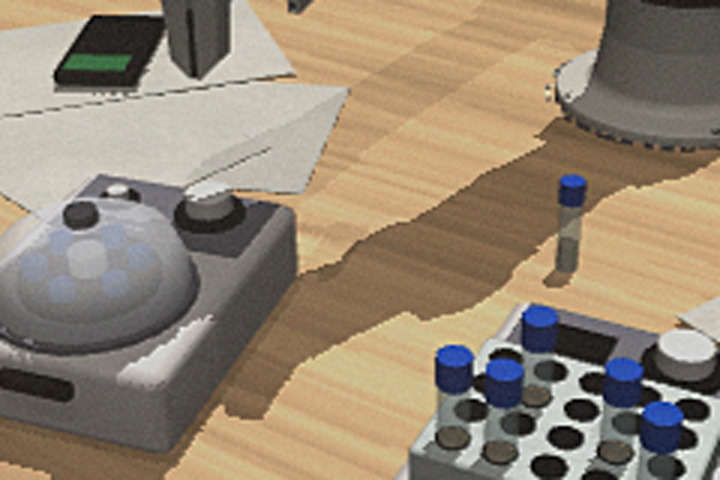

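The pulse button at crop (212,205) is back up. The latch at (120,192) and the heater button at (687,355) are also up, and the gripper is clear of everything.

```bash
python3 -c "
from workcell import ctrl
print(ctrl.job_done())"
```

```text
the job is handed in; nothing more can be done
None
```

I pressed the spinner's pulse button with the shut fingertips and held it down for about 5.4 s (t≈4.1 to 9.6 s). I then lifted straight up to z≈180 mm and handed the job in at about 10.4 s.

**While held:** the tool tip was at z≈82.5 to 81.5 mm, so the button was about 8.5 to 9.5 mm down. The force readings stayed between 4.2 and 5.8 N. A picture taken early in the hold showed the button almost flush with its collar.

**At the end:** the force was back to about 0. The last picture shows the pulse, latch and heater buttons all up and the gripper clear of everything.

**Disagreements:** the scene and top cameras put the button within 2.5 mm of each other, but the wrist fisheye put it about 5 mm away in x. That is small against the 34 mm button, and I aimed in between. I judged button travel from tip height, force and pictures, because the joint values can't be read directly.

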